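# Find the rocking pot lid and press it home

### The arm

A 7-joint arm with a two-finger parallel gripper is mounted at the origin on a cart in front of the work surface, level with it; the furniture and walls round the work are solid. World frame = base frame: x ahead of the robot, y to its left, z up, the work surface at z = 0. Lengths are in m, angles in rad, forces in N, time in s.
With the tool pointing down it reaches from about 0.4 to 0.875 m from the base axis. Payload 19.3 kg.
Tool frame: the origin (TCP) lies at the very end of the fingers, on their centre line; the grasp point (between the pads) lies 19 mm behind it; y points along the fingers, z is the direction in which the jaws open and shut, and the axes are right-handed (so a half turn about y gives the same grasp; the last joint's range is limited). The gripper opens to 85 mm and grips with 20 to 120 N. Pads are 22 mm wide; open, the fingers measure 114 mm over their backs; the gripper's body (76 mm by 85 mm) begins 54 mm behind the grasp point. The pads swing forward as they close: fully open they stand 13 mm farther back than shut.
Start: joints at [1.215, 0.521, -0.036, 1.599, 0.021, 1.021, -0.113], TCP at [0.176, -0.6, 0.231] pointing down, gripper open.
Joint ranges: [-2.91, 2.91], [-0.3, 2.13], [-1.5, 1.42], [0.17, 2.43], [-1.26, 4.41], [0.16, 1.93], [-2.52, 2.52]. Speed limits (rad/s): [1.89, 1.89, 2.39, 2.39, 3.01, 3.01, 3.01].

### API

Orientations are given as a unit quaternion [w, x, y, z].
In Python, from rig import ctrl gives the robot as it stands.
- The arm moves only by the tool play_rows, never from a script. Its argument "increments" is a list that holds one entry, the list of rows, each a list of 7 numbers: the shift along the tool's x, y, z in m, then the turn, a rotation vector about the tool's x, y, z in degrees, then the gripper command: -1 is fully open, 1 is shut, values between are in proportion. In form: [[[tx, ty, tz, wx, wy, wz, grip], ...]]. A call has 1 to 20 rows; each row shifts and turns the pose as measured when the row begins, along the tool's axes as they then stand; what a row does not reach is not made up. A row lasts 1/12 s, in which the tool goes at most 41.7 mm and 7.16 degrees, less where a joint would pass 70% of its speed; a pose out of reach is approached as far as the arm can. A call with a gripper value outside its range is refused whole. The fingers move at their own pace and stop on an object; the grip force is fixed at half the most. Time passes only in rows, so rows that do not move let the fingers close. It gives the time, the measured TCP pose, the force and the opening at its end, in the units of the state.
- ctrl.observe(): the state, without advancing time (a new reading comes with each control period).
- ctrl.snapshot(name): name is "scene" or "top"; returns a dict with "image" (420x560x3 uint8, red, green, blue), "depth" (420x560 float32, m along the optical axis (not along the pixel's ray), 0 where there is no reading), "fx", "fy", "cx", "cy" (pixels), "eye" and "rotation" of the camera in the world. Camera axes: x right, y down, z forward; pixel columns grow to the right and rows downward; lengths in m; the calibration is good to about 2 mm. A picture is of the moment at which its call begins.
- ctrl.job_done(): hands the job in, once; it reports no verdict.
Trained networks look in a picture, given as the dict that the camera call returned (one of the last four; its "shot" number tells which), for a name from the list of things; names that differ only in an ending like _2 or _b are one class to them, and where a whole thing is asked for, a point or a joint stands for the part that bears it (a point fixed in the world has none). Each returns a list of dicts, best first, with "confidence" (0 to 1); they miss things now and then, are a little off and sometimes report something else, mostly with a low value. They report only what shows in the picture. A call takes as long as a camera call. They do not tell look-alikes from the thing itself.
- ctrl.find_in(query, picture): "bbox" ([left, top, right, bottom] as shares, 0 to 1, of the picture: columns of its width, rows of its height, round what is visible of it).
- ctrl.masks_of(query, picture): "pixels" (420x560 bool, what is visible of it) and "bbox" ([left, top, right, bottom] as shares, 0 to 1, of the picture: columns of its width, rows of its height, round what is visible of it).
The state is a dict: "t": time; "joint_positions": joint angles; "qvel": joint speeds; "effort": joint torques, N m; "tcp_pos": TCP position; "orientation": TCP orientation; "wrist_force": force on the tool from outside, world axes, zero at the start; "wrist_torque": the same for the moment, N m; "gripper_width": opening from 0.0 (shut) to 1.0 (fully open).
Only numpy, scipy, OpenCV 4.12 (cv2) and the standard library are available. Lean on these libraries where they do the work, as an engineer would, in place of code of your own. Each camera call takes 0.05 s, during which the arm holds its last target. There are 200 camera calls.

### The job

One of the four wooden lids on the seasoning pots is not pressed home. With shut fingertips, press lightly near the edge of one lid after another until you find the one that rocks under the finger, then press that lid in the middle until it is fully home, level and firm like the others. Do not grip, lift or drag any lid, do not press with great force, and leave the brush, the fork and the black cup alone.

Things in the scene. Friction and masses are not known exactly. Their poses are not given: they have to be found in the camera images.
- tray: Square wooden tray, 212 x 212 mm, walls 22 mm high, floor 6 mm thick, fixed to the worktop. Four identical white ceramic pots (72 mm across, rim 70 mm above the tray floor) stand fixed in it, two by two, centres 100 mm apart. Origin: centre of its underside; x and y along its sides, z up.
- lid_1: Lid at the tray's +x, +y corner. Origin: centre of its flat top face, z square to it. All four lids look alike: round, flat, wooden, 84 mm across, 16 mm high with the skirt, about 90 g, lying loose over the pot's rim with 2.5 mm play all round. Home, a lid lies on the rim, level and firm, its top 82 mm above the underside of the tray.
- lid_2: Lid at the tray's +x, -y corner. Origin: centre of its flat top face, z square to it. Any of the four may be the one not home: that lid starts level but 4 mm too high, on a hidden stopper 16 mm across in the middle of its pot. A push of 1 N more than 12 mm from its centre tips it till its edge meets the rim (0.1 rad; fingertips 30 mm from the centre sink 2 mm, then stop 1.7 mm higher than on a lid that is home); let go, it falls back level.
- lid_3: Lid at the tray's -x, +y corner. Origin: centre of its flat top face, z square to it. A push of 8 N or more within 8 mm of the centre of the lid that is not home drives its stopper in: the lid goes down 4 mm to the rim and stays; 12 to 15 N is plenty. Lids that are home do not move.
- lid_4: Lid at the tray's -x, -y corner. Origin: centre of its flat top face, z square to it. See lid_1 to lid_3 for size and behaviour.
- slot_1 (a point): Point on the tray floor at the centre of the pot under lid_1 (6 mm above the underside of the tray).
- slot_2 (a point): Point on the tray floor at the centre of the pot under lid_2 (6 mm above the underside of the tray).
- slot_3 (a point): Point on the tray floor at the centre of the pot under lid_3 (6 mm above the underside of the tray).
- slot_4 (a point): Point on the tray floor at the centre of the pot under lid_4 (6 mm above the underside of the tray).
- dish_brush: Wooden dish brush with bristles, 154 x 61 x 46 mm, lying loose beside the tray; leave alone. Origin: centre of its underside.
- tray_spoon: Metal fork, 193 x 26 x 15 mm, lying loose on the worktop on the robot's side of the tray; leave alone. Origin: centre of its underside.
- black_cup: Small black tumbler, 60 mm across, 58 mm high, standing loose near a corner of the tray; leave alone. Origin: centre of its underside.
Mind the look-alikes: they are no part of the job. Leave any pink or purple look-alike of the lid_1 alone. What is shaped like the lid_3 but green is not meant.

How it is judged:
By the outcome, as a careful person would: the job done as asked, in the order asked, and still so for the second after the job is handed in, with the robot touching nothing.
It also fails if it takes over 48 s, if anything falls off the work surface, if the arm or the gripper's body presses on something with over 40 N, if the wrist force passes 120 N, or if a joint passes its speed limit or range.

## Working session

There is one attempt and no reset: what is moved stays moved. The work goes in short steps, Python scripts to look and compute and a tool call to move; the robot and the scene stay as the last step left them, time stands still between calls to the robot, and variables do not carry over. Pictures are saved under pics/ and viewed, about 8 in all and at most 12, crops included, and the job is handed in when it is done.

Besides the shell and the picture viewer there is one more tool, called after "Request:" in YAML: its name, and indented under it one key for each argument. play_rows: Moves the arm, as the interface text tells. Its arguments: {"type":"object","properties":{"increments":{"type":"array","items":{"type":"array","items":{"type":"array","items":{"type":"number"}}}}},"required":["increments"]}

```bash
mkdir -p pics; ls; cat > h.py <<'E'
import numpy as np, cv2
from rig import ctrl
def save(s,n): cv2.imwrite('pics/'+n,cv2.cvtColor(s['image'],cv2.COLOR_RGB2BGR))
def world(s):
    d=s['depth']; v,u=np.mgrid[:420,:560]
    p=np.stack([(u-s['cx'])/s['fx']*d,(v-s['cy'])/s['fy']*d,d],-1)
    return p@np.array(s['rotation']).T+np.array(s['eye'])
E
python3 - <<'E'
from h import *
s=ctrl.snapshot('top'); save(s,'top1.png')
c=ctrl.snapshot('scene'); save(c,'scene1.png')
W=world(s)
print(s['eye'],s['rotation'])
for m in ctrl.masks_of('lid_1',s):
    p=W[m['pixels']&(s['depth']>0)]; v,u=np.nonzero(m['pixels'])
    print(m['confidence'],u.mean().round(),v.mean().round(),len(u),np.median(p,0).round(4),((p.min(0)+p.max(0))/2).round(4))
o=ctrl.observe();print(o)
E
```

```text
picsTraceback (most recent call last):
  File "<stdin>", line 4, in <module>
  File "h.py", line 7, in world
    return p@np.array(s['rotation']).T+np.array(s['eye'])
           ~^~~~~~~~~~~~~~~~~~~~~~~~~~
ValueError: matmul: Input operand 1 has a mismatch in its core dimension 0, with gufunc signature (n?,k),(k,m?)->(n?,m?) (size 4 is different from 3)
```

Rotation is a quaternion.

```bash
sed -i 's/np.array(s\[.rotation.\]).T/R.from_quat(np.roll(s["rotation"],-1)).as_matrix().T/; 1i from scipy.spatial.transform import Rotation as R' h.py
python3 - <<'E'
from h import *
s=ctrl.snapshot('top'); save(s,'top1.png')
c=ctrl.snapshot('scene'); save(c,'scene1.png')
W=world(s)
print(s['eye'],s['rotation'])
for m in ctrl.masks_of('lid_1',s):
    p=W[m['pixels']&(s['depth']>0)]; v,u=np.nonzero(m['pixels'])
    print(m['confidence'],u.mean().round(),v.mean().round(),len(u),np.median(p,0).round(4),((p.min(0)+p.max(0))/2).round(4))
o=ctrl.observe();print(o)
E
```

```text
[ 0.36305483 -0.21751726  1.04280356] [ 0.05088359 -0.69578747  0.71523441 -0.04159799]
0.95 288.0 213.0 1025 [ 0.4867 -0.2273  0.0806] [ 0.4875 -0.2274  0.0783]
0.89 187.0 251.0 951 [0.4095 0.0216 0.0146] [0.4094 0.0246 0.0092]
0.78 250.0 197.0 997 [ 0.5288 -0.138   0.0807] [ 0.5374 -0.1391  0.0443]
0.65 192.0 191.0 897 [0.5594 0.0105 0.0146] [0.5609 0.0122 0.0091]
0.64 267.0 158.0 1075 [ 0.619  -0.1806  0.0805] [ 0.6336 -0.178   0.0421]
0.64 279.0 198.0 3120 [ 0.5371 -0.2058  0.0057] [ 0.5541 -0.2034  0.0395]
0.63 305.0 174.0 989 [ 0.5767 -0.269   0.0846] [ 0.585  -0.2698  0.0456]
0.62 187.0 145.0 877 [0.6773 0.0225 0.0148] [0.679  0.0246 0.0079]
{'t': 0.25, 'joint_positions': array([ 1.21481804,  0.52171111, -0.03631162,  1.59971978,  0.02121618,
        1.02108618, -0.11279883]), 'qvel': array([-0.00012289, -0.00120344, -0.00040675, -0.00135452,  0.00125175,
        0.00035866,  0.00040304]), 'effort': array([ 6.02960718e-04, -9.26213694e+01,  1.97742060e+00, -3.69719946e+01,
        1.79714430e-02,  5.75108221e-03,  4.83545432e-05]), 'tcp_pos': array([ 0.17611446, -0.59951635,  0.23101792]), 'orientation': array([ 0.10064263, -0.10073271,  0.70008663, -0.69971615]), 'wrist_force': array([ 0.12685844, -0.20935436,  0.43053864]), 'wrist_torque': array([0.03133926, 0.07870208, 0.01871544]), 'gripper_width': 0.9967568640058239}
```

View pics/top1.png

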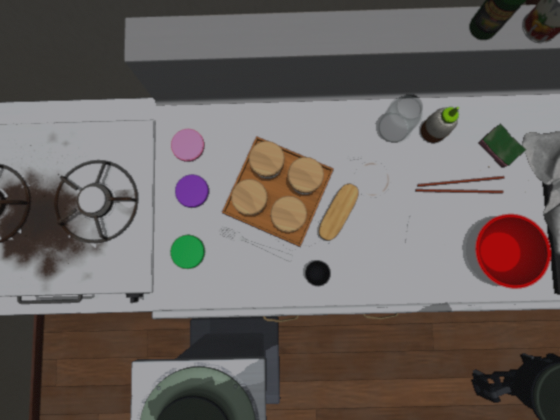

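View pics/scene1.png

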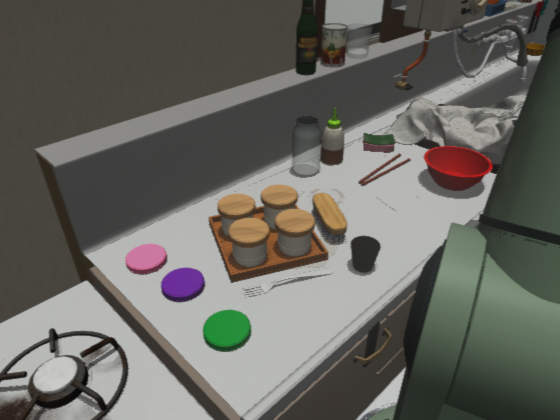

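Candidates in the top view are the four wooden lids on the pots at (267,160), (305,175), (249,197) and (289,214). The look-alikes lie flat on the worktop at z≈15 mm: pink (187,145), purple (192,191) and green (187,251). They are excluded. I'll refine the lid centres and check them in a crop.

```bash
python3 - <<'E'
from h import *
s=ctrl.snapshot('top'); W=world(s); im=s['image'].copy()
o=ctrl.observe(); Rt=R.from_quat(np.roll(o['orientation'],-1)).as_matrix(); print(Rt.round(3)); print(o['tcp_pos'])
C=dict(A=(.487,-.227),B=(.529,-.138),C=(.619,-.181),D=(.577,-.269))
for k,c in C.items():
    for i in range(5):
        m=(s['depth']>0)&(W[...,2]>.076)&(W[...,2]<.095)&(np.hypot(W[...,0]-c[0],W[...,1]-c[1])<.046)
        v,u=np.nonzero(m); hull=cv2.minEnclosingCircle(W[m][:,:2].astype(np.float32)); c=W[m][:,:2].mean(0)
    t=Rt.T@(np.r_[c,.12]-o['tcp_pos'])
    print(k,c.round(4),'circle',np.round(hull[0],4),round(hull[1],4),'z',np.median(W[m][:,2]).round(4),W[m][:,2].std().round(4),'tool shift',t.round(3))
    cv2.circle(im,(int(u.mean()),int(v.mean())),1,(255,0,0),-1); cv2.putText(im,k,(int(u.mean())+3,int(v.mean())),0,.3,(0,0,255))
s['image']=cv2.resize(im[125:255,210:370],None,fx=4,fy=4); save(s,'crop.png')
E
```

```text
[[-0.959 -0.     0.282]
 [-0.282  0.    -0.959]
 [ 0.    -1.    -0.   ]]
[ 0.1760954  -0.59956145  0.23110416]
A [ 0.4873 -0.2272] circle [ 0.4879 -0.227 ] 0.0419 z 0.0807 0.0017 tool shift [-0.403  0.111 -0.27 ]
B [ 0.5296 -0.1368] circle [ 0.5302 -0.1368] 0.0421 z 0.0807 0.0017 tool shift [-0.47   0.111 -0.344]
C [ 0.6199 -0.1791] circle [ 0.6207 -0.1794] 0.0421 z 0.0808 0.0018 tool shift [-0.544  0.111 -0.278]
D [ 0.5773 -0.2694] circle [ 0.5786 -0.2695] 0.0427 z 0.0845 0.0019 tool shift [-0.478  0.111 -0.204]
```

View pics/crop.png

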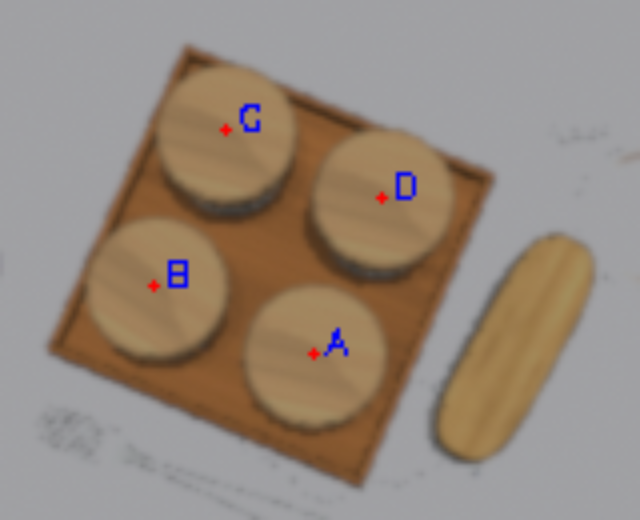

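The red marks sit on the four wooden lid centres. Depth suggests D, at crop (382,197), is about 4 mm high, but the finger has to confirm it. I'll probe A first as a reference, then D.

Request:
play_rows:
  increments:
    - [[-0.0238,0,-0.0181,0,0,0,1],[-0.0238,0,-0.0181,0,0,0,1],[-0.0238,0,-0.0181,0,0,0,1],[-0.0238,0,-0.0181,0,0,0,1],[-0.0238,0,-0.0181,0,0,0,1],[-0.0238,0,-0.0181,0,0,0,1],[-0.0238,0,-0.0181,0,0,0,1],[-0.0238,0,-0.0181,0,0,0,1],[-0.0238,0,-0.0181,0,0,0,1],[-0.0238,0,-0.0181,0,0,0,1],[-0.0238,0,-0.0181,0,0,0,1],[-0.0238,0,-0.0181,0,0,0,1],[-0.0238,0,-0.0181,0,0,0,1],[-0.0238,0,-0.0181,0,0,0,1],[-0.0238,0,-0.0181,0,0,0,1],[-0.0238,0,-0.0181,0,0,0,1],[0,0,0,0,0,0,1]]

```text
t: 1.72
tcp_pos: [0.4707, -0.1971, 0.2303]
orientation: [-0.099, 0.099, -0.7, 0.701]
wrist_force: [-0.8, 1.4, 0.2]
gripper_width: -0.003
```

Request:
play_rows:
  increments:
    - [[0.0076,0.015,0.0068,0,0,0,1],[0.0076,0.018,0.0068,0,0,0,1],[0,0.02,0,0,0,0,1],[0,0.02,0,0,0,0,1],[0,0.02,0,0,0,0,1],[0,0.015,0,0,0,0,1],[0,0.01,0,0,0,0,1],[0,0,0,0,0,0,1]]

```text
t: 2.38
tcp_pos: [0.4618, -0.2138, 0.1086]
orientation: [-0.103, 0.099, -0.699, 0.701]
wrist_force: [-0.6, 0.1, 0.4]
gripper_width: 0.004
```

Request:
play_rows:
  increments:
    - [[0,0.01,0,0,0,0,1],[0,0.007,0,0,0,0,1],[0,0.003,0,0,0,0,1],[0,0,0,0,0,0,1],[0,0.001,0,0,0,0,1],[0,0.001,0,0,0,0,1]]

```text
t: 2.88
tcp_pos: [0.4627, -0.2145, 0.0863]
orientation: [-0.103, 0.099, -0.698, 0.701]
wrist_force: [-0.0, 0.4, -1.1]
gripper_width: 0.002
```

Request:
play_rows:
  increments:
    - [[0,0.001,0,0,0,0,1],[0,0.0005,0,0,0,0,1]]

```text
t: 3.05
tcp_pos: [0.463, -0.2146, 0.0852]
orientation: [-0.103, 0.098, -0.698, 0.701]
wrist_force: [0.4, -0.2, 0.7]
gripper_width: 0.003
```

Request:
play_rows:
  increments:
    - [[0,0.001,0,0,0,0,1],[0,0.001,0,0,0,0,1]]

```text
t: 3.22
tcp_pos: [0.4633, -0.2148, 0.0835]
orientation: [-0.104, 0.098, -0.698, 0.702]
wrist_force: [-0.4, -0.6, 0.2]
gripper_width: 0.004
```

Request:
play_rows:
  increments:
    - [[0,0.001,0,0,0,0,1],[0,0.001,0,0,0,0,1]]

```text
t: 3.38
tcp_pos: [0.4635, -0.2149, 0.0819]
orientation: [-0.104, 0.098, -0.698, 0.702]
wrist_force: [-10.4, 4.7, 40.3]
gripper_width: 0.001
```

Request:
play_rows:
  increments:
    - [[0,0.0005,0,0,0,0,1],[0,0.0005,0,0,0,0,1]]

```text
t: 3.55
tcp_pos: [0.4634, -0.2149, 0.082]
orientation: [-0.104, 0.098, -0.698, 0.702]
wrist_force: [-4.7, 1.0, 13.2]
gripper_width: -0.002
```

Lid A is firm: the finger stops dead at z=0.082. That contact peaked at 40 N at 1 mm per row, so I'll use smaller steps from here. Lifting and moving to D.

Request:
play_rows:
  increments:
    - [[0,-0.005,0,0,0,0,1],[0,-0.012,0,0,0,0,1],[0,-0.012,0,0,0,0,1],[0,0,0,0,0,0,1]]

```text
t: 3.88
tcp_pos: [0.4629, -0.2145, 0.1121]
orientation: [-0.104, 0.098, -0.698, 0.702]
wrist_force: [0.6, 0.3, 0.3]
gripper_width: 0.002
```

```bash
cat > g.py <<'E'
from h import *
import sys
def go(tgt):
    o=ctrl.observe(); q=R.from_quat(np.roll(o['orientation'],-1)); 
    print(o['t'],o['tcp_pos'].round(4),'shift',(q.inv().apply(np.array(tgt)-o['tcp_pos'])).round(4))
    y=q.as_matrix()[:,1]; ax=np.cross(y,[0,0,-1]); print('level turn deg',np.degrees(q.inv().apply(ax)).round(2))
go([float(a) for a in sys.argv[1:4]])
E
python3 g.py .604 -.282 .11
```

```text
3.8833 [ 0.4629 -0.2145  0.1121] shift [-0.1163  0.0035  0.1046]
level turn deg [-0.35 -0.   -0.39]
```

Request:
play_rows:
  increments:
    - [[-0.01,0,0.009,-0.35,0,-0.4,1],[-0.018,0,0.016,0,0,0,1],[-0.02,0,0.018,0,0,0,1],[-0.02,0,0.018,0,0,0,1],[-0.02,0,0.018,0,0,0,1],[-0.012,0,0.011,0,0,0,1],[-0.006,0,0.005,0,0,0,1],[0,0,0,0,0,0,1]]

```text
t: 4.55
tcp_pos: [0.5957, -0.2785, 0.1098]
orientation: [-0.1, 0.101, -0.7, 0.7]
wrist_force: [1.1, -0.4, -0.3]
gripper_width: -0.004
```

```bash
python3 g.py .604 -.282 .0885
```

```text
4.55 [ 0.5957 -0.2785  0.1098] shift [-0.007   0.0213  0.0057]
level turn deg [ 0.01 -0.    0.09]
```

Request:
play_rows:
  increments:
    - [[-0.005,0.006,0.004,0,0,0,1],[-0.002,0.007,0.0017,0,0,0,1],[0,0.005,0,0,0,0,1],[0,0.002,0,0,0,0,1],[0,0,0,0,0,0,1]]

```text
t: 4.97
tcp_pos: [0.6024, -0.2813, 0.0858]
orientation: [0.099, -0.102, 0.7, -0.699]
wrist_force: [0.6, 0.8, 0.7]
gripper_width: 0.002
```

Request:
play_rows:
  increments:
    - [[0,0.0006,0,0,0,0,1],[0,0.0004,0,0,0,0,1]]

```text
t: 5.13
tcp_pos: [0.6021, -0.2811, 0.0848]
orientation: [0.099, -0.102, 0.7, -0.699]
wrist_force: [1.5, -0.3, 1.8]
gripper_width: 0.004
```

Request:
play_rows:
  increments:
    - [[0,0.0003,0,0,0,0,1],[0,0.0003,0,0,0,0,1]]

```text
t: 5.3
tcp_pos: [0.6022, -0.2812, 0.0848]
orientation: [0.1, -0.102, 0.7, -0.7]
wrist_force: [0.2, -0.1, 0.5]
gripper_width: 0.001
```

Request:
play_rows:
  increments:
    - [[0,0.0003,0,0,0,0,1],[0,0.0003,0,0,0,0,1]]

```text
t: 5.47
tcp_pos: [0.6023, -0.2813, 0.0846]
orientation: [0.1, -0.102, 0.7, -0.7]
wrist_force: [0.3, 0.1, 1.6]
gripper_width: 0.003
```

```bash
python3 - <<'E'
from h import *
s=ctrl.snapshot('scene'); s['image']=cv2.resize(s['image'][150:290,180:350],None,fx=4,fy=4,interpolation=2); save(s,'press.png'); o=ctrl.observe(); print(o['tcp_pos'],o['wrist_force'])
E
```

```text
[ 0.60223664 -0.2812481   0.0845726 ] [-0.28478962  0.48248897  1.39620434]
```

View pics/press.png

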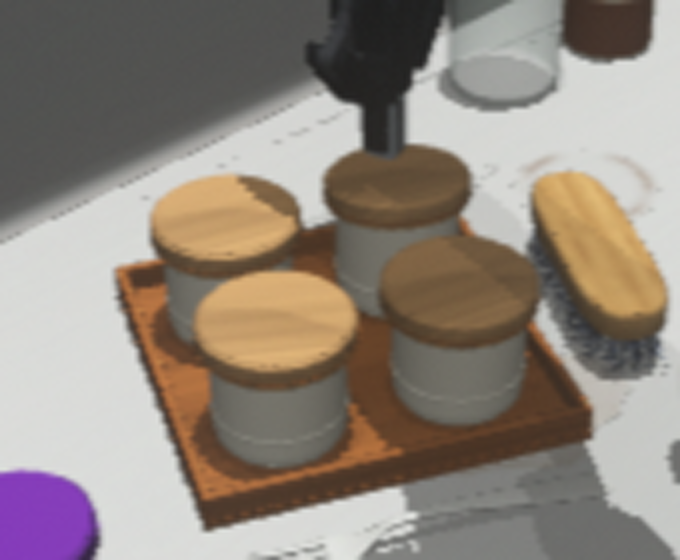

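The fingertips, at crop (383,150), rest on the far edge of lid D with the lightest contact. Continuing down to its stop.

Request:
play_rows:
  increments:
    - [[0,0.0004,0,0,0,0,1],[0,0.0004,0,0,0,0,1]]

```text
t: 5.68
tcp_pos: [0.6024, -0.2813, 0.0841]
orientation: [0.1, -0.102, 0.7, -0.7]
wrist_force: [-1.3, 0.1, 5.8]
gripper_width: -0.003
```

Request:
play_rows:
  increments:
    - [[0,0.0004,0,0,0,0,1],[0,0.0004,0,0,0,0,1]]

```text
t: 5.85
tcp_pos: [0.6025, -0.2813, 0.084]
orientation: [0.1, -0.102, 0.7, -0.7]
wrist_force: [-2.7, 1.3, 8.8]
gripper_width: -0.003
```

Request:
play_rows:
  increments:
    - [[0,0.0003,0,0,0,0,1],[0,0.0003,0,0,0,0,1]]

```text
t: 6.02
tcp_pos: [0.6025, -0.2813, 0.0841]
orientation: [-0.1, 0.102, -0.7, 0.7]
wrist_force: [-2.0, 0.9, 6.1]
gripper_width: 0.006
```

D gave way under 1–2 N and stopped at z=0.084, 2 mm above A's stop. That is the signature of the rocking lid. Now lifting and going to its middle.

Request:
play_rows:
  increments:
    - [[0,-0.004,0,0,0,0,1],[0,-0.008,0,0,0,0,1],[0,0,0,0,0,0,1]]

```text
t: 6.27
tcp_pos: [0.6023, -0.2812, 0.0968]
orientation: [0.1, -0.102, 0.7, -0.7]
wrist_force: [-0.3, -0.3, 0.3]
gripper_width: 0.0
```

```bash
python3 g.py .578 -.2694 .089
```

```text
6.2667 [ 0.6023 -0.2812  0.0968] shift [ 0.02    0.0079 -0.0182]
level turn deg [0.04 0.   0.17]
```

Request:
play_rows:
  increments:
    - [[0.006,0,-0.0055,0,0,0.15,1],[0.008,0,-0.007,0,0,0,1],[0.005,0,-0.0045,0,0,0,1],[0,0,0,0,0,0,1]]

```text
t: 6.6
tcp_pos: [0.5772, -0.2693, 0.0971]
orientation: [0.101, -0.101, 0.7, -0.7]
wrist_force: [0.1, -0.8, -0.4]
gripper_width: -0.0
```

```bash
python3 g.py .578 -.2694 .088
```

```text
6.6 [ 0.5772 -0.2693  0.0971] shift [-0.0007  0.0091  0.0004]
level turn deg [ 0.03  0.   -0.02]
```

Request:
play_rows:
  increments:
    - [[0,0.005,0,0,0,0,1],[0,0.003,0,0,0,0,1],[0,0,0,0,0,0,1],[0,0.0003,0,0,0,0,1],[0,0.0003,0,0,0,0,1]]

```text
t: 7.02
tcp_pos: [0.5774, -0.2694, 0.0874]
orientation: [0.101, -0.101, 0.7, -0.7]
wrist_force: [0.5, -0.7, 0.1]
gripper_width: 0.003
```

Request:
play_rows:
  increments:
    - [[0,0.0004,0,0,0,0,1],[0,0.0004,0,0,0,0,1],[0,0.0004,0,0,0,0,1]]

```text
t: 7.27
tcp_pos: [0.5778, -0.2695, 0.086]
orientation: [0.101, -0.101, 0.7, -0.7]
wrist_force: [-3.3, 0.5, 7.0]
gripper_width: 0.002
```

Request:
play_rows:
  increments:
    - [[0,0.0004,0,0,0,0,1],[0,0.0004,0,0,0,0,1],[0,0.0004,0,0,0,0,1]]

```text
t: 7.52
tcp_pos: [0.5779, -0.2696, 0.0858]
orientation: [0.101, -0.101, 0.7, -0.7]
wrist_force: [-2.7, 1.5, 6.8]
gripper_width: -0.002
```

Request:
play_rows:
  increments:
    - [[0,0.0004,0,0,0,0,1],[0,0.0004,0,0,0,0,1],[0,0.0004,0,0,0,0,1]]

```text
t: 7.77
tcp_pos: [0.5779, -0.2696, 0.0858]
orientation: [0.101, -0.1, 0.7, -0.7]
wrist_force: [-2.4, 0.4, 6.2]
gripper_width: -0.0
```

Contact in the middle carries 7 N without tipping. Increasing slightly.

Request:
play_rows:
  increments:
    - [[0,0.0006,0,0,0,0,1],[0,0.0006,0,0,0,0,1],[0,0.0006,0,0,0,0,1]]

```text
t: 8.02
tcp_pos: [0.5779, -0.2695, 0.0852]
orientation: [-0.101, 0.1, -0.7, 0.7]
wrist_force: [-2.2, 1.8, 6.8]
gripper_width: -0.005
```

Request:
play_rows:
  increments:
    - [[0,0.0005,0,0,0,0,1],[0,0.0005,0,0,0,0,1],[0,0.0005,0,0,0,0,1]]

```text
t: 8.27
tcp_pos: [0.5779, -0.2696, 0.085]
orientation: [-0.101, 0.1, -0.7, 0.7]
wrist_force: [-2.5, 1.4, 6.7]
gripper_width: -0.003
```

It is being driven in (z is falling). Continuing to the stop.

Request:
play_rows:
  increments:
    - [[0,0.0007,0,0,0,0,1],[0,0.0007,0,0,0,0,1],[0,0.0007,0,0,0,0,1],[0,0.0006,0,0,0,0,1]]

```text
t: 8.6
tcp_pos: [0.5779, -0.2695, 0.0839]
orientation: [-0.101, 0.1, -0.7, 0.7]
wrist_force: [-2.3, 1.3, 7.5]
gripper_width: -0.002
```

Request:
play_rows:
  increments:
    - [[0,0.0007,0,0,0,0,1],[0,0.0007,0,0,0,0,1],[0,0.0007,0,0,0,0,1],[0,0.0006,0,0,0,0,1]]

```text
t: 8.93
tcp_pos: [0.5778, -0.2696, 0.0828]
orientation: [-0.101, 0.1, -0.7, 0.7]
wrist_force: [-2.6, 1.0, 8.0]
gripper_width: -0.004
```

Request:
play_rows:
  increments:
    - [[0,0.0007,0,0,0,0,1],[0,0.0006,0,0,0,0,1],[0,0.0005,0,0,0,0,1],[0,0.0005,0,0,0,0,1]]

```text
t: 9.27
tcp_pos: [0.5779, -0.2695, 0.0821]
orientation: [-0.101, 0.1, -0.7, 0.7]
wrist_force: [-3.1, 0.5, 7.4]
gripper_width: 0.001
```

Request:
play_rows:
  increments:
    - [[0,0.0006,0,0,0,0,1],[0,0.0006,0,0,0,0,1],[0,0.0006,0,0,0,0,1]]

```text
t: 9.52
tcp_pos: [0.5779, -0.2695, 0.0821]
orientation: [-0.101, 0.1, -0.699, 0.701]
wrist_force: [-4.5, 1.6, 10.3]
gripper_width: 0.002
```

Request:
play_rows:
  increments:
    - [[0,0.0006,0,0,0,0,1],[0,0.0006,0,0,0,0,1]]

```text
t: 9.68
tcp_pos: [0.5779, -0.2695, 0.0821]
orientation: [-0.101, 0.1, -0.699, 0.701]
wrist_force: [-3.7, 1.2, 10.6]
gripper_width: -0.0
```

It now stops firmly at 0.082. I'll give it one slightly stronger press, then lift and recheck the edge.

Request:
play_rows:
  increments:
    - [[0,0.0008,0,0,0,0,1],[0,0.0008,0,0,0,0,1],[0,0.0008,0,0,0,0,1]]

```text
t: 9.93
tcp_pos: [0.5779, -0.2696, 0.0821]
orientation: [-0.101, 0.1, -0.699, 0.701]
wrist_force: [-5.3, 3.0, 13.4]
gripper_width: 0.001
```

Request:
play_rows:
  increments:
    - [[0,-0.004,0,0,0,0,1],[0,-0.006,0,0,0,0,1],[0,0,0,0,0,0,1],[-0.007,0,0.006,0,0,0,1],[-0.008,0,0.007,0,0,0,1],[-0.004,0,0.004,0,0,0,1],[0,0,0,0,0,0,1]]

```text
t: 10.52
tcp_pos: [0.6021, -0.2811, 0.0943]
orientation: [-0.101, 0.099, -0.699, 0.701]
wrist_force: [0.7, -0.4, 0.1]
gripper_width: -0.001
```

Request:
play_rows:
  increments:
    - [[0,0.005,0,0,0,0,1],[0,0.004,0,0,0,0,1],[0,0,0,0,0,0,1],[0,0,0,0,0,0,1],[0,0.0004,0,0,0,0,1],[0,0.0004,0,0,0,0,1]]

```text
t: 11.02
tcp_pos: [0.6004, -0.2805, 0.0826]
orientation: [-0.101, 0.1, -0.699, 0.701]
wrist_force: [0.6, 0.3, 0.0]
gripper_width: 0.001
```

Request:
play_rows:
  increments:
    - [[0,0.0004,0,0,0,0,1],[0,0.0004,0,0,0,0,1],[0,0.0004,0,0,0,0,1],[0,0.0004,0,0,0,0,1]]

```text
t: 11.35
tcp_pos: [0.6003, -0.2804, 0.0822]
orientation: [-0.101, 0.1, -0.699, 0.701]
wrist_force: [-2.3, 0.7, 5.1]
gripper_width: -0.0
```

Request:
play_rows:
  increments:
    - [[0,0.0004,0,0,0,0,1],[0,0.0004,0,0,0,0,1],[0,0.0004,0,0,0,0,1]]

```text
t: 11.6
tcp_pos: [0.6003, -0.2804, 0.0821]
orientation: [-0.101, 0.099, -0.699, 0.701]
wrist_force: [-2.7, 0.9, 5.7]
gripper_width: -0.002
```

The edge is firm at 0.082, like A. Withdrawing well clear.

Request:
play_rows:
  increments:
    - [[0,-0.005,0,0,0,0,1],[0,-0.015,0,0,0,0,1],[0,-0.03,0,0,0,0,1],[0,-0.03,0,0,0,0,1],[0,-0.03,0,0,0,0,1],[0,-0.015,0,0,0,0,1],[0.015,0,0.02,0,0,0,1],[0.02,0,0.025,0,0,0,1],[0.02,0,0.025,0,0,0,1],[0.02,0,0.025,0,0,0,1],[0.02,0,0.025,0,0,0,1],[0.02,0,0.025,0,0,0,1],[0.02,0,0.025,0,0,0,1],[0.01,0,0.015,0,0,0,1],[0,0,0,0,0,0,1]]

```text
t: 12.85
tcp_pos: [0.5104, -0.5058, 0.2206]
orientation: [-0.105, 0.1, -0.698, 0.702]
wrist_force: [0.1, -0.3, -0.2]
gripper_width: -0.001
```

```bash
python3 - <<'E'
from h import *
s=ctrl.snapshot('top'); W=world(s); save(s,'top2.png')
C=dict(A=(.487,-.227),B=(.529,-.138),C=(.619,-.181),D=(.577,-.269))
for k,c in C.items():
    m=(s['depth']>0)&(W[...,2]>.076)&(W[...,2]<.095)&(np.hypot(W[...,0]-c[0],W[...,1]-c[1])<.046); p=W[m]
    q=p[np.hypot(*(p[:,:2]-c).T)<.036]; f=np.linalg.lstsq(np.c_[q[:,:2]-c,np.ones(len(q))],q[:,2],rcond=None)[0]
    print(k,len(p),p[:,:2].mean(0).round(4),np.median(p[:,2]).round(4),'slope',f[:2].round(4))
E
```

```text
A 1016 [ 0.4875 -0.2273] 0.0806 slope [ 0.     -0.0008]
B 990 [ 0.5296 -0.137 ] 0.0807 slope [ 0.0017 -0.0039]
C 959 [ 0.6198 -0.1791] 0.0807 slope [ 0.0021 -0.0022]
D 989 [ 0.5775 -0.2694] 0.0807 slope [0.0041 0.0013]
```

View pics/top2.png

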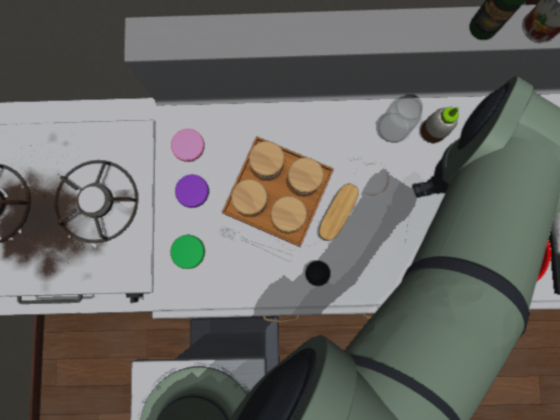

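All four lids now read the same height and are level. The brush, the cup at (317,272) and the fork have not moved, and the arm is clear of everything.

```bash
python3 -c "
from rig import ctrl
print(ctrl.job_done())"
```

```text
the job is handed in; nothing more can be done
None
```

The lid that was not home is now fully pressed in. It was the one at the far right of the tray as the robot sees it, at about (0.578, -0.269). I handed the job in after about 13 s of the 48 s allowed.

- **Finding it:** With shut fingertips I pressed the near-right lid first, and it was firm at z = 0.082. The far-right lid gave way under 1–2 N and stopped at 0.084, so it was the one that rocks. Depth had already shown it about 4 mm high. I pressed only these two lids, since the search ended there.
- **Pressing it home:** A press in the middle, 13 N by the last reading, took it from 0.086 down to 0.082.
- **Last checks:** A second edge press on it was firm at 0.082. By depth all four lids now read 0.0806–0.0807 and are level to within about 0.3°. The lid centres have moved less than 1 mm, and the brush, fork and cup look unmoved in the last picture.
- **What went less well:** My first touch on the near-right lid was harder than a light press. It read 40 N for a moment because I stepped down too fast, so I used smaller steps after that. That lid did not move.

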